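# Wind the roof vent shut with its loose crank

## Robot

A 6-joint arm with a two-finger parallel gripper is mounted at the origin on the work surface. World frame = base frame: x ahead of the robot, y to its left, z up, the work surface at z = 0. Lengths are in m, angles in rad, forces in N, time in s.
With the tool pointing down it reaches from about 0.425 to 0.95 m from the base axis. Payload 14.7 kg.
Tool frame: the origin (TCP) lies between the finger pads; the fingertips stand 25 mm ahead of it and the grasp point (between the pads) lies 6 mm ahead of it; x points along the fingers, z is the direction in which the jaws open and shut, and the axes are right-handed (so a half turn about x gives the same grasp; the last joint's range is limited). The gripper opens to 85 mm and grips with 20 to 120 N. Pads are 22 mm wide; open, the fingers measure 114 mm over their backs; the gripper's body (76 mm by 85 mm) begins 54 mm behind the grasp point. The pads swing forward as they close: fully open they stand 13 mm farther back than shut.
Start: joints at [1.303, 0.48, 1.596, -0, 1.065, -0.047], TCP at [0.142, 0.634, 0.227] pointing down, gripper open.
Joint ranges: [-2.75, 2.75], [-0.82, 2.05], [0.23, 2.67], [-1.56, 4.7], [0.09, 2.69], [-2.92, 2.92]. Speed limits (rad/s): [1.89, 1.89, 2.39, 3.01, 3.01, 3.01].

## Interface

Orientations are given as a unit quaternion [w, x, y, z].
In Python, from rig import env, get_image, sign_off, finder gives the robot as it stands. The module is installed in compiled form; this text tells all that it offers.
- The arm moves only by the tool jog_arm, never from a script. Its argument "targets" is a list that holds one entry, the list of rows, each a list of 4 numbers: the shift along the tool's x, y, z in mm, then the turn about the tool's x in degrees. In form: [[[tx, ty, tz, roll], ...]]. A call has 1 to 20 rows; each row is the pose to reach, as a shift and turn from the pose commanded when the call began, along the tool's axes at that moment; what a row does not reach only later rows make up. A row lasts 1/10 s, in which the tool goes at most 50 mm and 8.59 degrees, less where a joint would pass 70% of its speed; a pose out of reach is approached as far as the arm can. A call with a gripper value outside its range is refused whole. "hand" is the opening in per cent of the stroke, from 0 (shut) to 100 (fully open), set as the call begins (left out, the last holds). The fingers move at their own pace and stop on an object; "newtons" is the grip in N (left out, the last holds). Time passes only in rows, so rows that repeat a pose let the fingers close. It gives the time, the measured TCP pose, the force and the opening at its end, in the units of the state.
- env.state(): the state, without advancing time (a new reading comes with each control period).
- get_image(name): name is "scene" or "top"; returns a dict with "pixels" (480x640x3 uint8, red, green, blue), "z_map" (480x640 float32, m along the optical axis (not along the pixel's ray), 0 where there is no reading), "mtx" (3x3 intrinsics, pixels), "extrinsics" (4x4, takes a point from camera to world coordinates). Camera axes: x right, y down, z forward; pixel columns grow to the right and rows downward; lengths in m; the calibration is good to about 2 mm. A picture is of the moment at which its call begins.
- sign_off(): hands the job in, once; it reports no verdict.
Trained networks look in a picture, given as the dict that the camera call returned (one of the last four; its "shot" number tells which), for a name from the list of things; names that differ only in an ending like _2 or _b are one class to them, and where a whole thing is asked for, a point or a joint stands for the part that bears it (a point fixed in the world has none). Each returns a list of dicts, best first, with "p" (0 to 1); they miss things now and then, are a little off and sometimes report something else, mostly with a low value. They report only what shows in the picture. A call takes as long as a camera call. They do not tell look-alikes from the thing itself.
- finder.boxes_of(label, picture): "extent" ([left, top, right, bottom] in pixels, round what is visible of it).
- finder.spot_point(label, picture): "pixel" ([column, row] in pixels: a listed point, or the origin of a listed thing).
The state is a dict: "t": time; "qpos": joint angles; "joint_vel": joint speeds; "joint_torque": joint torques, N m; "tcp_pos": TCP position; "tcp_rot": TCP orientation; "force": force on the tool from outside, world axes, zero at the start; "moment": the same for the moment, N m; "width": finger opening in m.
Only numpy, scipy, OpenCV 4.12 (cv2) and the standard library are available. Lean on these libraries where they do the work, as an engineer would, in place of code of your own. Each camera call takes 0.05 s, during which the arm holds its last target.

## Task

Pick up the loose crank, fit its square socket over the upright square shaft of the vent winder and gently work it down until it is fully home (do not force it: the shaft may stand at any angle), then wind it clockwise seen from above, full turns, until the sliding shutter is closed and beds a few millimetres into the rubber seal, without crushing the seal. Let go and leave the crank seated on the shaft, the shutter shut, and the other things on the crate where they are.

Things in the scene. Friction and masses are not known exactly. Their poses are not given: they have to be found in the camera images.
- crank_hub (a point): Centre of the hub of the loose steel crank (about 0.27 kg). Hub: upright block 30 x 30 x 40 mm, sides square to x and y; point on its axis, 20 mm above the crank's flat underside. Starts lying flat on the crate, socket down. z up; x points along the arm (18 mm wide, 10 mm thick, level with the underside) to the knob, 70 mm from the hub axis. Best pinched across y.
- crank: The same crank, same axes; origin at the centre of the hub's underside, 20 mm below crank_hub, at the mouth of its square socket: 18 x 18 mm, 26 mm deep, sides parallel to the hub's. Fully home on the shaft, the underside rests on the winder's collar.
- knob_grip (a point): Middle of the crank's upright round black knob: 24 mm across, 44 mm tall, from 14 to 58 mm above the crank's underside, this point 40 mm above it. The knob spins freely on the crank, so it can be held without turning the hand while the crank goes round; its own orientation means nothing.
- vent: Grey vent box with the winder, 251 x 126 mm, deck 45 mm high, fixed to the crate (crate top 160 mm above the work surface). Origin on the shaft's axis at the crate's top; x points from the shaft along the deck to the shutter and seal. Nothing on it but the shaft stands above the collar. Pressing the crank on vent or shaft with over 25 N before it is down counts as forcing.
- shaft_foot (a point): Centre of the top of the winder's round collar (44 mm across, 66 mm above the crate), where the bare shaft begins; does not turn with the shaft, same axes as the vent. The shaft is steel, 16 x 16 mm, 22 mm tall, its top 5 mm tapered to 12 x 12 mm. It turns stiffly (0.2 N m, 3 N at the knob) and stays where it is left.
- shaft_top (a point): Centre of the shaft's tip, 22 mm above shaft_foot; does not turn with the shaft either. The shaft's turning angle at the start is anything and is not measured; four angles a quarter turn apart fit the socket, within about 0.1 rad. At any angle the tapered tip enters the socket 1 to 5 mm and centres it; the crank drops on once the angle fits.
- shutter (a joint): Position of the sliding aluminium shutter (m): 0 where it just meets the rubber seal, negative while open (starts 0.025 to 0.040 open), positive pressed into the seal. One clockwise turn of the shaft adds 0.020. From 0 on the seal adds about 0.15 N m per rad (2 N at the knob per 3 mm); let go beyond 0.004 it springs back to there. Well shut is 0.001 to 0.005; beyond 0.007 the seal is crushed.
- seal (a point): Middle of the face of the rubber seal strip (10 mm thick, 90 mm long, 13 mm high) at the far end of the vent, on a sprung flange, which the shutter closes against; same axes as the vent; moves with the vent only.
- cup: Bystander: steel cup, 72 mm across, 62 mm high; origin at the centre of its underside.
- case: Bystander: clear plastic case with sliding lid, 100 x 66 x 37 mm; origin at the centre of its underside.
- massager: Bystander: wooden palm massager on four balls, 76 mm across, 45 mm high; origin at the centre of its underside.
- ring: Bystander: red silicone ring, 68 mm across, 14 mm thick; origin at the centre of its underside.
Mind the look-alikes: they are no part of the job. What is shaped like the crank but purple is not meant.

How it is judged:
On the way, in this order (a step that is already met when the one before it is completed fails the run):
1. the crank is fully home on the shaft, the shutter still open (horizontal distance between crank and shaft_foot below 0.004 m and z of crank in the frame of shaft_foot below 0.004 m and value of joint shutter below -0.015 m), for 0.2 s.
2. the shutter is wound into the seal with the crank on the shaft (value of joint shutter above 0.001 m and z of crank in the frame of shaft_foot below 0.008 m), for 0.2 s.
At the end, for the whole second after the job is handed in: The shutter is pressed 0.5 to 5.5 mm into the seal, and the crank sits at rest on the shaft: within 4 mm of its axis, its underside less than 5 mm above the collar, upright within 0.15 rad, let go (value of joint shutter between 0.0005 and 0.0055 m and horizontal distance between crank and shaft_foot below 0.004 m and z of crank in the frame of shaft_foot below 0.005 m and angle between crank's own z axis and vertical below 0.15 rad and linear speed of crank below 0.02 m/s); the robot touches nothing.
It fails at once if the crank is forced: contact forces between it and the vent or shaft add up to more than 45 N while it is not yet down (underside more than 10 mm above the collar) (contact force between crank and vent above 45 N and z of crank in the frame of shaft_foot above 0.01 m).
It fails at once if the seal is crushed (shutter more than 7 mm into it) (value of joint shutter above 0.007 m).
It fails at once if a bystander is moved more than 30 mm (distance of any of cup, case, massager, ring from where it was at the start of the episode above 0.03 m).
It also fails if it takes over 72 s, if anything falls off the work surface, if the arm or the gripper's body presses on something with over 40 N, if the wrist force passes 120 N, or if a joint passes its speed limit or range.

## Working session

There is one attempt and no reset: what is moved stays moved. The work goes in short steps, Python scripts to look and compute and a tool call to move; the robot and the scene stay as the last step left them, time stands still between calls to the robot, and variables do not carry over. Pictures are saved under pics/ and viewed, and the job is handed in when it is done.

Besides the shell and the picture viewer there is one more tool, called after "Call:" by a JSON object that holds its "api" and its "payload", one argument or row to a line. jog_arm: Moves the arm, as the interface text tells. Its arguments: {"type":"object","properties":{"targets":{"type":"array","items":{"type":"array","items":{"type":"array","items":{"type":"number"}}}},"hand":{"type":"number"},"newtons":{"type":"number"}},"required":["targets"]}

```bash
mkdir -p pics; ls; cat > h.py <<'E'
import numpy as np, cv2
from rig import env, get_image, sign_off, finder
def save(p,name): cv2.imwrite('pics/'+name, cv2.cvtColor(p['pixels'],cv2.COLOR_RGB2BGR))
def ray(p,px):
    K=p['mtx'];E=p['extrinsics']
    d=np.linalg.inv(K)@np.array([px[0],px[1],1.]); return E[:3,3],E[:3,:3]@d
def dep(p,px):
    c,r=int(round(px[0])),int(round(px[1])); z=np.median(p['z_map'][r-1:r+2,c-1:c+2]); o,d=ray(p,px); return o+d*z
def atz(p,px,z):
    o,d=ray(p,px); return o+d*(z-o[2])/d[2]
def proj(p,X):
    E=np.linalg.inv(p['extrinsics']); c=E[:3,:3]@np.array(X)+E[:3,3]; u=p['mtx']@c; return u[:2]/u[2]
def tri(a,pa,b,pb):
    o1,d1=ray(a,pa);o2,d2=ray(b,pb)
    A=np.stack([d1,-d2],1);s=np.linalg.lstsq(A,o2-o1,rcond=None)[0]
    x=o1+d1*s[0];y=o2+d2*s[1]; return (x+y)/2,np.linalg.norm(x-y)
E
python3 - <<'E'
from h import *
np.set_printoptions(precision=4,suppress=True)
print(env.state())
a=get_image('scene');b=get_image('top');save(a,'s0.png');save(b,'t0.png')
print(a['extrinsics'],b['extrinsics'],a['mtx'])
for l in ['crank_hub','knob_grip','crank','shaft_top','shaft_foot','seal','vent']:
    for n,p in (('s',a),('t',b)):
        for r in finder.spot_point(l,p)[:4]: print(l,n,np.array(r['pixel']).round(1),round(r['p'],2),dep(p,r['pixel']))
E
```

```text
pics
{'t': 0.0, 'qpos': array([ 1.3034,  0.4809,  1.5969, -0.    ,  1.0651, -0.0466]), 'joint_vel': array([ 0.0011, -0.0011,  0.0002,  0.0005, -0.0016, -0.0002]), 'joint_torque': array([  0.0052, -95.0656, -43.0204,   0.0006,   0.0119,   0.    ]), 'tcp_pos': array([0.1422, 0.6338, 0.2269]), 'tcp_rot': array([ 0.5517, -0.4421,  0.5524,  0.4416]), 'force': array([ 0.8237, -0.1044,  0.0326]), 'moment': array([-0.0134,  0.0339,  0.0098]), 'width': 0.08523046863098115}
[[ 0.1891  0.6277 -0.7551  1.4052]
 [ 0.9818 -0.1327  0.1355 -0.2005]
 [-0.0151 -0.7671 -0.6414  0.9364]
 [ 0.      0.      0.      1.    ]] [[ 0.0219 -0.9981  0.0577  0.426 ]
 [-0.9997 -0.0212  0.013  -0.0232]
 [-0.0117 -0.0579 -0.9983  1.2011]
 [ 0.      0.      0.      1.    ]] [[551.9762   0.     318.5534]
 [  0.     551.9762 245.6172]
 [  0.       0.       1.    ]]
crank_hub s [270.9 245.6] 0.63 [ 0.4964 -0.1407  0.1824]
crank_hub t [409.1 324.2] 0.85 [ 0.2923 -0.2382  0.0424]
crank_hub t [460.6 327.7] 0.84 [ 0.2865 -0.369   0.0421]
crank_hub t [373.4 247.7] 0.78 [ 0.4773 -0.1279  0.2002]
knob_grip s [257.6 257.2] 0.62
[... 229 characters left out ...]
4984 -0.1395  0.1754]
crank t [374.4 246.2] 0.86 [ 0.4807 -0.1301  0.2007]
crank t [457.6 328.3] 0.86 [ 0.2846 -0.3617  0.041 ]
crank t [408.  321.1] 0.77 [ 0.2999 -0.2356  0.0408]
shaft_top s [403.8 212.2] 0.91 [0.5186 0.1421 0.2432]
shaft_top t [254.6 225.5] 0.73 [0.5167 0.1303 0.249 ]
shaft_foot s [401.5 220.5] 0.81 [0.5247 0.1366 0.2266]
shaft_foot t [253.6 229. ] 0.9 [0.5098 0.1334 0.2417]
shaft_foot t [397.1 218.5] 0.35 [ 0.5411 -0.1763  0.2221]
seal s [427.2 279.8] 0.57 [0.6986 0.1331 0.2164]
seal t [254.9 144.4] 0.72 [0.7005 0.1402 0.2179]
vent s [393.9 241.6] 0.62 [0.5711 0.107  0.2114]
vent s [428.  278.4] 0.18 [0.6943 0.1363 0.2154]
vent t [256.4 229. ] 0.72 [0.511  0.1292 0.2303]
```

View pics/s0.png

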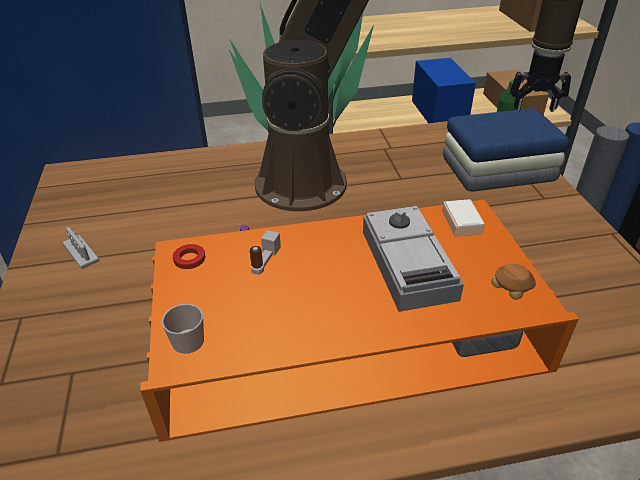

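View pics/t0.png

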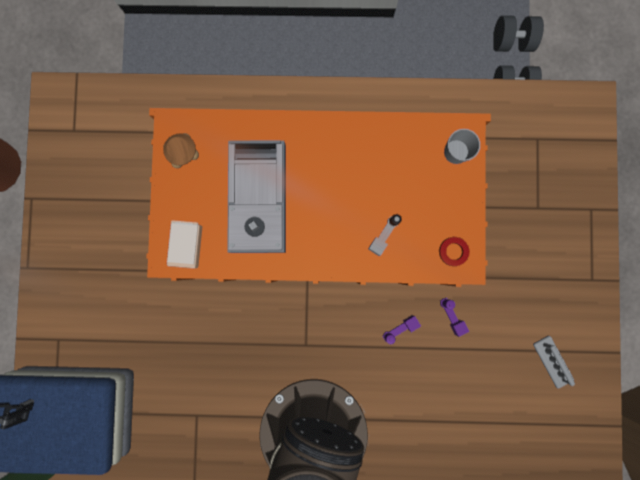

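Candidates for the crank: the steel crank on the crate with hub at top (378,247) and black knob at (395,220); purple look-alike at top (412,323); purple look-alike at top (459,327), also seen in scene at (245,228). I choose the steel one and will check it in a crop.

```bash
python3 - <<'E'
import cv2,numpy as np
t=cv2.imread('pics/t0.png');s=cv2.imread('pics/s0.png')
c=lambda i,x,y,w:cv2.resize(i[y:y+w,x:x+w],(390,290) if 0 else (290,290),interpolation=cv2.INTER_CUBIC)
o=np.vstack([np.hstack([c(t,362,205,55),c(s,238,222,55)]),np.hstack([c(t,225,200,55),c(s,370,195,55)])])
cv2.imwrite('pics/crop0.png',o)
E
```

```text
(no output)
```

View pics/crop0.png

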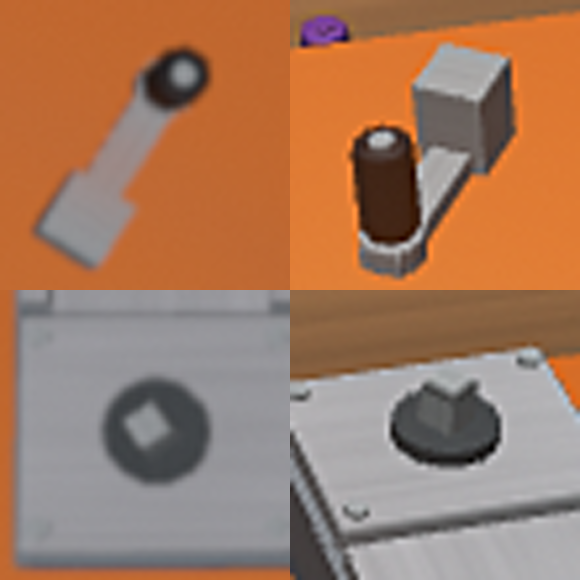

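```bash
cat >> h.py <<'E'
def cloud(p):
    v,u=np.mgrid[0:480,0:640]; z=p['z_map']; d=np.stack([u,v,np.ones_like(u)],-1)@np.linalg.inv(p['mtx']).T*z[...,None]
    return d@p['extrinsics'][:3,:3].T+p['extrinsics'][:3,3]
def region(X,x0,x1,y0,y1,z0,z1): return (X[...,0]>x0)&(X[...,0]<x1)&(X[...,1]>y0)&(X[...,1]<y1)&(X[...,2]>z0)&(X[...,2]<z1)
E
python3 - <<'E'
from h import *
np.set_printoptions(precision=4,suppress=True)
a=get_image('scene');b=get_image('top')
for n,p in (('s',a),('t',b)):
    X=cloud(p)
    for nm,box in (('hubtop',(.44,.52,-.18,-.09,.194,.206)),('knob',(.51,.58,-.21,-.14,.19,.23)),('knobtop',(.51,.58,-.21,-.14,.212,.23)),('shaft',(.47,.56,.09,.18,.231,.26)),('tip',(.47,.56,.09,.18,.244,.26)),('collar',(.47,.56,.09,.18,.222,.23)),('deck',(.45,.75,.05,.22,.200,.209)),('vent',(.4,.8,.04,.23,.19,.26)),('crate',(.46,.6,-.06,0.04,.14,.18))):
        m=region(X,*box); P=X[m]
        if len(P)<3: print(n,nm,len(P)); continue
        r=cv2.minAreaRect((P[:,:2]*1000).astype(np.float32))
        print(n,nm,len(P),P.mean(0),np.median(P[:,2]),P[:,2].max(),'rect',np.array(r[0]).round(1),np.array(r[1]).round(1),round(r[2],1))
    
print(tri(a,(238+169*55/290,222+0),b,(0,0)) if 0 else '')
# tri points from crops
s=55/290
T=lambda x,y,ox,oy:(ox+x*s-.4,oy+y*s-.4)
print('knobtop',tri(a,T(382-290,138,238,222),b,T(184,72,362,205)))
print('hubtop',tri(a,T(463-290,71,238,222),b,T(85,220,362,205)))
print('tip',tri(a,T(450-290,390-290,370,195),b,T(148,425-290,225,200)))
print('collar',tri(a,T(446-290,420-290,370,195),b,T(157,432-290,225,200)))
for c in [(75,172),(133,208),(95,268),(37,232)]: print('hubc',atz(b,T(*c,362,205),.2))
print('hub@.2',atz(b,T(85,220,362,205),.2),'knob',atz(b,T(184,72,362,205),.218),'tip',atz(b,T(148,135,225,200),.248),'col',atz(b,T(157,142,225,200),.226))
for c in [(148,400),(172,428),(150,450),(124,425)]: print('tipc',atz(b,T(c[0],c[1]-290,225,200),.248))
E
```

```text
s hubtop 160 [ 0.4837 -0.1398  0.1984] 0.1984698886432794 0.20238239820400783 rect [ 482.7 -139.6] [31.2 34.5] 60.1
s knob 178 [ 0.5471 -0.1766  0.208 ] 0.20916838626618545 0.22106155785710446 rect [ 542.6 -176.8] [24.4 23.4] 36.0
s knobtop 78 [ 0.5439 -0.1766  0.2166] 0.21654476337378675 0.22106155785710446 rect [ 541.8 -176.9] [23.5 21.6] 26.9
s shaft 86 [0.5211 0.1323 0.2414] 0.24267435787878522 0.2498765877972854 rect [518.9 135.1] [16.5 19.5] 28.6
s tip 36 [0.5198 0.1333 0.2463] 0.24614542600366546 0.2498765877972854 rect [519.4 134.1] [16.4 17.4] 28.2
s collar 169 [0.5223 0.1325 0.2249] 0.22466410446487606 0.22966338813128173 rect [517.8 145. ] [83.4 67.4] 0.3
s deck 1071 [0.6385 0.1212 0.2058] 0.2061240860975848 0.20899977558355232 rect [588. 135.] [255.9 126.9] 1.7
s vent 5564 [0.6087 0.1299 0.2119] 0.21237805890809364 0.2498765877972854 rect [587.  134.9] [258.1 127. ] 1.6
s crate 1988 [ 0.533  -0.0102  0.1589] 0.15887887952273094 0.16360660298718033 rect [530. -10.] [140. 100.] 0.0
t hubtop 186 [ 0.4817 -0.138   0.201 ] 0.20101322777566366 0.20530991987469593 rect [ 481.9 -
[... 883 characters left out ...]
5 rect [530. -10.] [ 99.9 139.9] 90.0

knobtop (array([ 0.5418, -0.1756,  0.2199]), np.float64(0.0005393769779807739))
hubtop (array([ 0.4806, -0.1382,  0.1984]), np.float64(0.0009107134277365966))
tip (array([0.5179, 0.1351, 0.2403]), np.float64(0.0017075558906665754))
collar (array([0.5167, 0.1344, 0.2244]), np.float64(0.0005345568095917342))
hubc [ 0.5008 -0.133   0.2   ]
hubc [ 0.4861 -0.1577  0.2   ]
hubc [ 0.4604 -0.142   0.2   ]
hubc [ 0.4751 -0.1174  0.2   ]
hub@.2 [ 0.4806 -0.1375  0.2   ] knob [ 0.5421 -0.1756  0.218 ] tip [0.5174 0.1346 0.248 ] col [0.5167 0.1345 0.226 ]
tipc [0.5275 0.1349 0.248 ]
tipc [0.5164 0.1249 0.248 ]
tipc [0.5073 0.1335 0.248 ]
tipc [0.5172 0.1443 0.248 ]
```

```bash
cat >> h.py <<'E'
from scipy.spatial.transform import Rotation as Ro
def R(): 
    q=env.state()['tcp_rot']; return Ro.from_quat([q[1],q[2],q[3],q[0]]).as_matrix()
def to(x,y,z,yaw=None):
    s=env.state(); M=R(); d=M.T@(np.array([x,y,z])-s['tcp_pos'])*1000
    zd=np.degrees(np.arctan2(M[1,2],M[0,2])); o=[d.round(1)]
    if yaw is not None: o.append(('roll', round((( -(yaw-zd)+90)%180)-90,1)))
    print(o,'jawdir',round(zd,1)); 
E
python3 - <<'E'
from h import *
np.set_printoptions(precision=4,suppress=True)
print(R()); to(.482,-.138,.27,58.1); to(.482,-.138,.192,58.1)
b=get_image('top')
c=b['pixels'][205:248,232:278]; cv2.imwrite('pics/shaft.png',cv2.resize(cv2.cvtColor(c,cv2.COLOR_RGB2BGR),None,fx=13,fy=13,interpolation=cv2.INTER_NEAREST))
E
```

```text
[[ 0.     -0.9757  0.219 ]
 [ 0.0001  0.219   0.9757]
 [-1.     -0.      0.0001]]
[array([ -42.5, -500.5, -679.1]), ('roll', np.float64(19.3))] jawdir 77.4
[array([  35.5, -500.5, -679.1]), ('roll', np.float64(19.3))] jawdir 77.4
```

View pics/shaft.png

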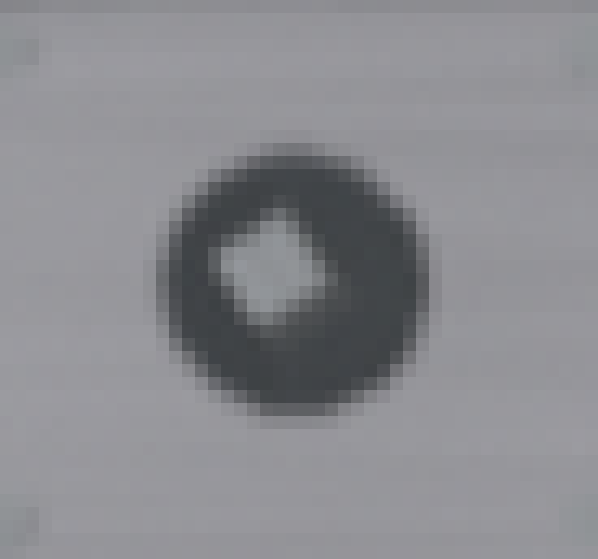

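Close crop shows the steel hub, arm and black knob (the intended crank); shaft tip diamond centred about (253,226) in the top view, edges about 52° in the image. Fitting it numerically.

```bash
python3 - <<'E'
from h import *
from scipy.optimize import least_squares
b=get_image('top'); g=b['pixels'].mean(2)[216:236,244:264]
S=8
v,u=np.mgrid[0:20*S,0:20*S]; u=(u+.5)/S-.5+244; v=(v+.5)/S-.5+216
# world coords at z=.248
K=b['mtx'];E=b['extrinsics']
d=np.stack([(u-K[0,2])/K[0,0],(v-K[1,2])/K[1,1],np.ones_like(u)],-1)@E[:3,:3].T
W=E[:3,3]+d*((.248-E[2,3])/d[...,2])[...,None]
def model(p):
    cx,cy,th,h,fg,bg,sg=p
    x=(W[...,0]-cx)*1e3;y=(W[...,1]-cy)*1e3;c,s=np.cos(th),np.sin(th)
    q=np.maximum(abs(c*x+s*y),abs(-s*x+c*y))-h
    m=bg+(fg-bg)/(1+np.exp(q*2))
    m=cv2.GaussianBlur(m,(0,0),abs(sg)*S+.1)
    return m.reshape(20,S,20,S).mean((1,3))
mask=np.hypot(*(np.mgrid[0:20,0:20]-np.array([9.6,9.2])[:,None,None]))<6.2
for t0 in (20,35,50,65):
    r=least_squares(lambda p:(model(p)-g)[mask],[.5174,.1347,np.radians(t0),6,150,65,.6],x_scale=[.001,.001,.1,1,10,10,.2],diff_step=1e-3,loss='soft_l1',f_scale=5)
    print(t0,r.cost,r.x[:2],np.degrees(r.x[2]),r.x[3:])
E
```

```text
20 533.3349417186791 [0.51719131 0.1352275 ] 34.772852745147375 [  7.17655223 147.91130826  69.01206238   0.42104418]
35 533.3351205204727 [0.51719131 0.13522745] 34.77262835923137 [  7.17655117 147.91177003  69.01173441   0.42106638]
50 533.3340895054414 [0.5171913  0.13522785] 34.77259812881669 [  7.17693106 147.91052705  69.00817998   0.42115117]
65 533.3351200471343 [0.5171913  0.13522744] 34.77365564106931 [  7.17654622 147.91176862  69.01170013   0.42107199]
```

Call:
{"api": "jog_arm", "payload": {
  "targets": [
    [[-43,-25,-34,1],[-43,-50,-68,3],[-43,-75,-102,5],[-43,-100,-136,7],[-43,-130,-176,9],[-43,-160,-217,11],[-43,-190,-258,13],[-43,-220,-299,15],[-43,-250,-340,17],[-43,-280,-380,19],[-43,-310,-421,19],[-43,-340,-462,19],[-43,-370,-502,19],[-43,-400,-543,19.3],[-43,-430,-584,19.3],[-43,-460,-625,19.3],[-43,-485,-658,19.3],[-43,-500,-679,19.3],[-43,-500.5,-679,19.3],[-43,-500.5,-679,19.3]]
  ],
  "hand": 75
}}

```text
t: 3.0
tcp_pos: [0.4817, -0.1382, 0.2703]
tcp_rot: [0.618, -0.342, 0.619, 0.343]
force: [-1.5, -0.5, 0.4]
width: 0.0644
```

Call:
{"api": "jog_arm", "payload": {
  "targets": [
    [[20,0,0,0],[45,0,0,0],[65,0,0,0],[75,0,0,0],[78,0,0,0],[78,0,0,0]]
  ]
}}

```text
t: 3.6
tcp_pos: [0.482, -0.1375, 0.1928]
tcp_rot: [0.618, -0.343, 0.618, 0.343]
force: [0.4, 0.9, 0.7]
width: 0.064
```

Call:
{"api": "jog_arm", "payload": {
  "targets": [
    [[0,0,0,0],[0,0,0,0],[0,0,0,0],[0,0,0,0],[0,0,0,0],[0,0,0,0],[0,0,0,0],[0,0,0,0]]
  ],
  "hand": 0,
  "newtons": 50
}}

```text
t: 4.4
tcp_pos: [0.4823, -0.1382, 0.1934]
tcp_rot: [0.619, -0.343, 0.618, 0.343]
force: [-3.3, -1.6, 9.7]
width: 0.027
```

```bash
python3 - <<'E'
from h import *
a=get_image('scene');save(a,'s1.png')
p=a['pixels'][150:300,180:380];cv2.imwrite('pics/s1c.png',cv2.resize(cv2.cvtColor(p,cv2.COLOR_RGB2BGR),None,fx=3,fy=3))
print(env.state()); 
E
```

```text
{'t': 4.45, 'qpos': array([-3.39403830e-01,  3.16063394e-01,  1.96903943e+00, -2.98555089e-04,
        8.55195460e-01, -1.35233045e+00]), 'joint_vel': array([ 0.00096727, -0.00017614,  0.00168324, -0.00067772, -0.00033474,
        0.00098317]), 'joint_torque': array([ 8.30354914e-01, -6.66684937e+01, -3.49330866e+01,  4.96885981e-01,
       -9.22095682e-01,  3.38031538e-02]), 'tcp_pos': array([ 0.48229933, -0.13824026,  0.19343972]), 'tcp_rot': array([ 0.61855062, -0.34346456,  0.61806306,  0.34267374]), 'force': array([-2.77531538, -0.95686466, 10.16447435]), 'moment': array([-0.10288123,  0.44871659,  0.06624879]), 'width': 0.027670714573111342}
```

View pics/s1c.png

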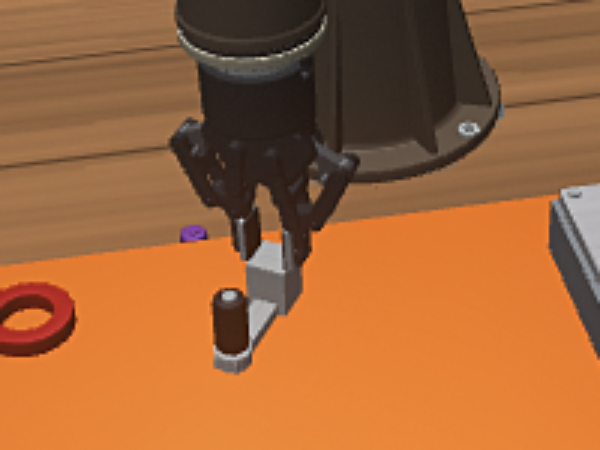

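The picture shows the fingers closed on the hub at crop (272,265), crank still flat. Lifting.

Call:
{"api": "jog_arm", "payload": {
  "targets": [
    [[-15,0,0,0],[-40,0,0,0],[-70,0,0,0],[-95,0,0,0],[-107,0,0,0],[-107,0,0,0]]
  ]
}}

```text
t: 5.05
tcp_pos: [0.4826, -0.1382, 0.3008]
tcp_rot: [0.619, -0.344, 0.618, 0.342]
force: [0.2, 1.8, -3.9]
width: 0.0272
```

```bash
python3 - <<'E'
from h import *
np.set_printoptions(precision=4,suppress=True)
a=get_image('scene');save(a,'s2.png');b=get_image('top');save(b,'t2.png')
s=env.state();print(s['tcp_pos'],s['width'],s['force'],s['moment'])
p=a['pixels'][110:260,180:380];q=b['pixels'][180:290,340:440]
cv2.imwrite('pics/s2c.png',np.hstack([cv2.resize(cv2.cvtColor(p,cv2.COLOR_RGB2BGR),(560,420)),cv2.resize(cv2.cvtColor(q,cv2.COLOR_RGB2BGR),None,fx=2.4,fy=420/110)]))
for l in ['crank_hub','knob_grip']:
    for n,pp in (('s',a),('t',b)):
        for r in finder.spot_point(l,pp)[:3]: print(l,n,np.array(r['pixel']).round(1),round(r['p'],2),dep(pp,r['pixel']))
X=cloud(a);k=region(X,.50,.60,-.22,-.15,.285,.36);print(X[k].mean(0),X[k].min(0),X[k].max(0))
to(.5173,.1350,.300,58.1-22)
E
```

```text
[ 0.4815 -0.1378  0.2986] 0.027245458122886396 [-0.7944  0.3188 -3.8518] [ 0.0554  0.0027 -0.0381]
crank_hub s [266.6 203.1] 0.8 [ 0.4976 -0.1415  0.2944]
crank_hub t [410.2 322.9] 0.76 [ 0.2954 -0.2413  0.0404]
crank_hub t [456.5 146.8] 0.42 [ 0.7187 -0.3216  0.1636]
knob_grip s [252.2 215.9] 0.64 [ 0.554  -0.1746  0.3089]
knob_grip s [247.9 230.9] 0.48 [ 0.5489 -0.1861  0.2706]
knob_grip t [388.5 337.5] 0.6 [ 0.2599 -0.184   0.0589]
[ 0.5494 -0.1754  0.3088] [ 0.5314 -0.1875  0.285 ] [ 0.5572 -0.1631  0.3277]
[array([ -1.5, 113.9, 250.4]), ('roll', np.float64(21.9))] jawdir 58.0
```

View pics/s2c.png

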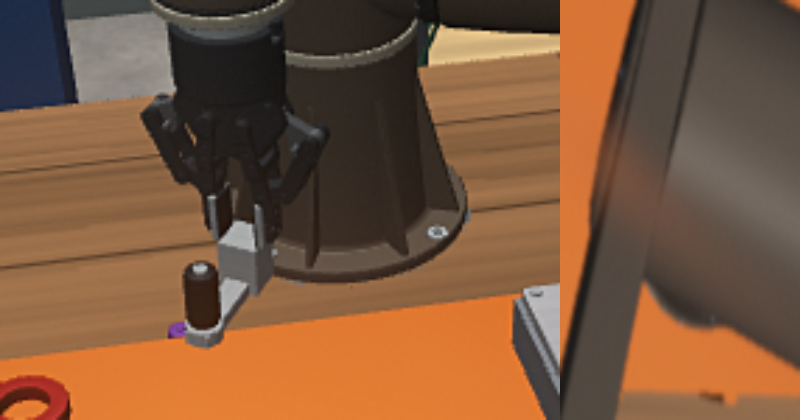

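Call:
{"api": "jog_arm", "payload": {
  "targets": [
    [[-2,8,18,1],[-2,20,44,3],[-2,34,74,5],[-2,48,106,8],[-2,62,138,11],[-2,76,168,14],[-2,90,198,17],[-2,103,226,20],[-2,111,244,22],[-2,114,250,22],[-2,114,250,22],[-2,114,250.5,22]]
  ]
}}

```text
t: 6.55
tcp_pos: [0.5175, 0.1342, 0.3011]
tcp_rot: [0.672, -0.219, 0.673, 0.219]
force: [0.0, 0.3, -3.4]
width: 0.0274
```

```bash
python3 - <<'E'
from h import *
np.set_printoptions(precision=4,suppress=True)
a=get_image('scene');save(a,'s3.png')
s=env.state();print(s['tcp_pos'],s['width'],s['force'],s['moment'])
p=a['pixels'][100:250,310:510]
cv2.imwrite('pics/s3c.png',cv2.resize(cv2.cvtColor(p,cv2.COLOR_RGB2BGR),(800,600),interpolation=cv2.INTER_CUBIC))
to(.5173,.1350,.2815,58.1-22)
for l in ['crank_hub','knob_grip','shaft_foot','shaft_top']:
    for r in finder.spot_point(l,a)[:3]: print(l,np.array(r['pixel']).round(1),round(r['p'],2),dep(a,r['pixel']))
print(proj(a,[.5173,.135,.248]),proj(a,[.5173,.135,.267]))
X=cloud(a);k=region(X,.54,.63,.05,.13,.285,.36);print(X[k].mean(0),X[k].min(0),X[k].max(0))
E
```

```text
[0.5177 0.1341 0.3013] 0.027248981134642986 [-0.6993 -0.1152 -3.5893] [ 0.0039  0.0106 -0.0118]
[array([19.8,  0.9,  0.2]), ('roll', np.float64(-0.0))] jawdir 36.1
crank_hub [400.5 200.5] 0.75 [0.5326 0.127  0.2851]
crank_hub [380.4 205.1] 0.22 [0.5681 0.0735 0.3066]
knob_grip [380.7 203.8] 0.62 [0.5682 0.0739 0.3098]
knob_grip [248.3 231.4] 0.47 [ 0.4077 -0.1829  0.1591]
shaft_foot [400.7 217.8] 0.61 [0.5253 0.134  0.2347]
shaft_top [405.6 210.1] 0.96 [0.479  0.1611 0.2174]
[400.5321 210.4032] [401.2657 203.0049]
[0.5657 0.0755 0.309 ] [0.5494 0.065  0.2853] [0.5735 0.0892 0.3282]
```

View pics/s3c.png

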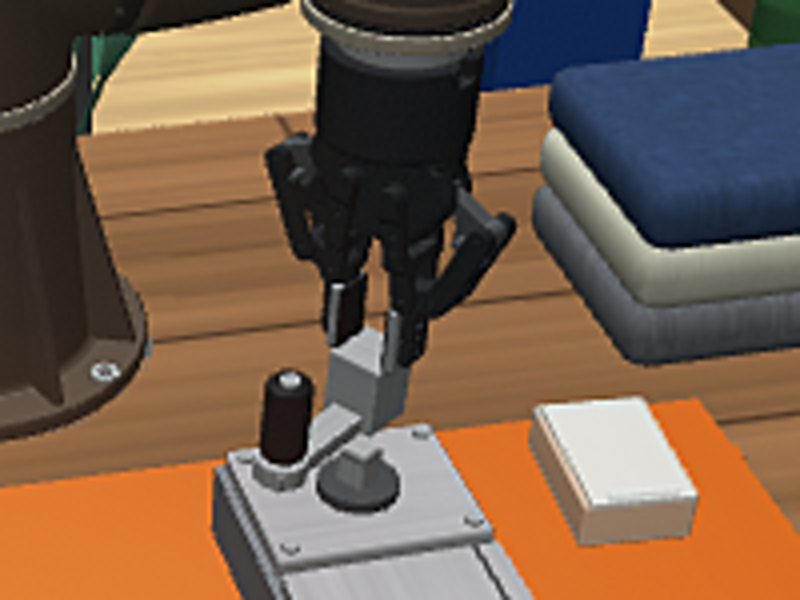

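The crank hangs level over the shaft; hub bottom about crop (363,432) just above the shaft tip at (362,452), faces look parallel. Lowering.

Call:
{"api": "jog_arm", "payload": {
  "targets": [
    [[5,0.5,0,0],[10,0.9,0,0],[14,0.9,0,0],[17,0.9,0,0],[19,0.9,0,0],[20,0.9,0,0],[20,0.9,0,0]]
  ]
}}

```text
t: 7.5
tcp_pos: [0.5173, 0.1357, 0.2814]
tcp_rot: [0.672, -0.219, 0.672, 0.219]
force: [0.9, 0.1, -3.1]
width: 0.0274
```

Call:
{"api": "jog_arm", "payload": {
  "targets": [
    [[0.5,0,0,0],[1,0,0,0],[1.5,0,0,0],[2,0,0,0],[2,0,0,0]]
  ]
}}

```text
t: 8.0
tcp_pos: [0.5172, 0.1357, 0.2794]
tcp_rot: [0.672, -0.219, 0.672, 0.219]
force: [0.1, -0.1, -2.5]
width: 0.0273
```

Call:
{"api": "jog_arm", "payload": {
  "targets": [
    [[0.5,0,0,0],[1,0,0,0],[1.5,0,0,0],[2,0,0,0],[2,0,0,0]]
  ]
}}

```text
t: 8.5
tcp_pos: [0.5173, 0.1357, 0.2774]
tcp_rot: [0.672, -0.219, 0.672, 0.219]
force: [0.0, -1.1, -2.2]
width: 0.0274
```

Call:
{"api": "jog_arm", "payload": {
  "targets": [
    [[0.5,0,0,0],[1,0,0,0],[1.5,0,0,0],[2,0,0,0]]
  ]
}}

```text
t: 8.9
tcp_pos: [0.5174, 0.1357, 0.2755]
tcp_rot: [0.672, -0.219, 0.672, 0.219]
force: [1.1, -0.5, -3.0]
width: 0.027
```

Call:
{"api": "jog_arm", "payload": {
  "targets": [
    [[0.5,0,0,0],[1,0,0,0],[1.5,0,0,0],[2,0,0,0]]
  ]
}}

```text
t: 9.3
tcp_pos: [0.5173, 0.1357, 0.2735]
tcp_rot: [0.672, -0.219, 0.672, 0.219]
force: [0.8, -1.2, -2.4]
width: 0.0274
```

Call:
{"api": "jog_arm", "payload": {
  "targets": [
    [[0.5,0,0,0],[1,0,0,0],[1.5,0,0,0],[2,0,0,0]]
  ]
}}

```text
t: 9.7
tcp_pos: [0.5173, 0.1357, 0.2715]
tcp_rot: [0.672, -0.219, 0.672, 0.219]
force: [0.7, -1.6, -2.1]
width: 0.0277
```

Ten millimetres below the tip with no resistance: the angle fits. Continuing down.

Call:
{"api": "jog_arm", "payload": {
  "targets": [
    [[1,0,0,0],[2,0,0,0],[3,0,0,0],[4,0,0,0],[4,0,0,0]]
  ]
}}

```text
t: 10.2
tcp_pos: [0.5173, 0.1357, 0.2673]
tcp_rot: [0.672, -0.219, 0.672, 0.219]
force: [2.2, -2.0, -3.7]
width: 0.0276
```

Call:
{"api": "jog_arm", "payload": {
  "targets": [
    [[1,0,0,0],[2,0,0,0],[3,0,0,0],[4,0,0,0],[5,0,0,0],[5,0,0,0]]
  ]
}}

```text
t: 10.8
tcp_pos: [0.5173, 0.1357, 0.2623]
tcp_rot: [0.672, -0.219, 0.672, 0.219]
force: [2.3, -3.1, -2.7]
width: 0.0273
```

Call:
{"api": "jog_arm", "payload": {
  "targets": [
    [[0.5,0,0,0],[1,0,0,0],[1.5,0,0,0],[2,0,0,0]]
  ]
}}

```text
t: 11.2
tcp_pos: [0.5173, 0.1357, 0.2605]
tcp_rot: [0.672, -0.219, 0.672, 0.219]
force: [1.1, -1.1, -1.1]
width: 0.0268
```

Call:
{"api": "jog_arm", "payload": {
  "targets": [
    [[0.5,0,0,0],[1,0,0,0],[1.5,0,0,0],[1.5,0,0,0]]
  ]
}}

```text
t: 11.6
tcp_pos: [0.5174, 0.1355, 0.2595]
tcp_rot: [0.673, -0.219, 0.672, 0.219]
force: [0.1, -4.7, 7.8]
width: 0.0277
```

```bash
python3 - <<'E'
from h import *
np.set_printoptions(precision=4,suppress=True)
a=get_image('scene')
s=env.state();print(s['tcp_pos'],s['width'],s['force'],s['moment'])
p=a['pixels'][140:250,330:476]
cv2.imwrite('pics/s4c.png',cv2.resize(cv2.cvtColor(p,cv2.COLOR_RGB2BGR),(796,600),interpolation=cv2.INTER_CUBIC))
E
```

```text
[0.5174 0.1355 0.2595] 0.02730546041846216 [ 0.3021 -4.8713  6.7317] [-0.7619  0.0663 -0.0618]
```

View pics/s4c.png

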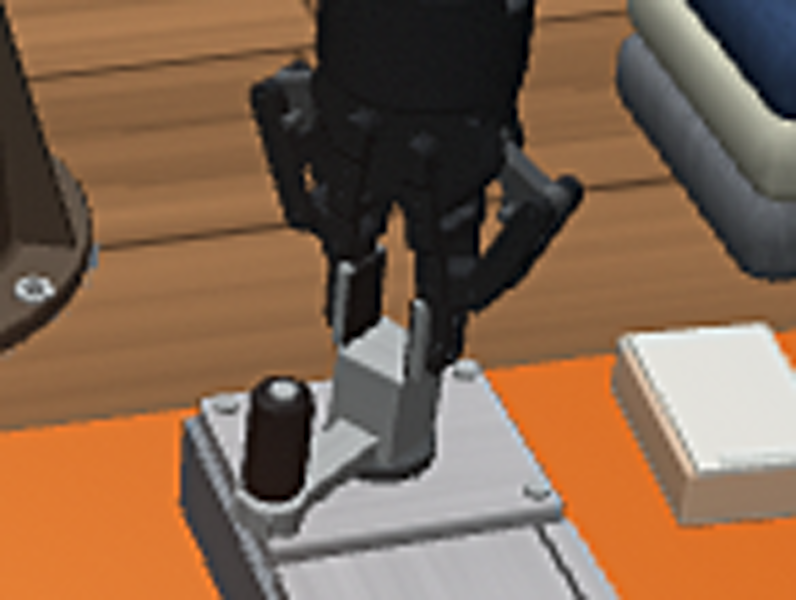

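The hub sits on the collar at crop (390,460). Releasing and rising.

Call:
{"api": "jog_arm", "payload": {
  "targets": [
    [[0,0,0,0],[0,0,0,0],[0,0,0,0],[0,0,0,0],[0,0,0,0],[-10,0,0,0],[-30,0,0,0],[-55,0,0,0],[-75,0,0,0],[-80,0,0,0]]
  ],
  "hand": 65
}}

```text
t: 12.65
tcp_pos: [0.5183, 0.1359, 0.3418]
tcp_rot: [0.674, -0.219, 0.671, 0.219]
force: [0.3, 0.3, -0.5]
width: 0.0554
```

```bash
python3 - <<'E'
from h import *
np.set_printoptions(precision=4,suppress=True)
a=get_image('scene');b=get_image('top');save(b,'t5.png')
s=env.state();print(s['t'],s['tcp_pos'],s['width'],s['force'])
p=a['pixels'][140:300,330:492];q=b['pixels'][120:280,200:310]
o=np.hstack([cv2.resize(p,(480,480)),cv2.resize(q,(318,480))])
cv2.imwrite('pics/s5c.png',cv2.cvtColor(o,cv2.COLOR_RGB2BGR))
X=cloud(a);k=region(X,.53,.60,.04,.11,.265,.30);P=X[k];print('knobtop?',P.mean(0),P.min(0),P.max(0))
k=region(X,.53,.60,.04,.11,.279,.30);P=X[k];r=cv2.minAreaRect((P[:,:2]*1000).astype(np.float32));print(r,P[:,2].mean())
k=region(X,.49,.55,.10,.17,.259,.275);P=X[k];r=cv2.minAreaRect((P[:,:2]*1000).astype(np.float32));print('hubtop',r,np.median(P[:,2]))
for l in ['crank_hub','crank','knob_grip','shaft_foot','seal','shutter']:
  for n,pp in (('s',a),('t',b)):
    for r in finder.spot_point(l,pp)[:2]: print(l,n,np.array(r['pixel']).round(1),round(r['p'],2),dep(pp,r['pixel']))
E
```

```text
12.75 [0.5176 0.1358 0.3398] 0.055662883868949325 [-0.3479  0.1312 -0.0131]
knobtop? [0.5627 0.0761 0.2777] [0.5448 0.0649 0.2655] [0.5714 0.0893 0.2856]
((559.0372924804688, 77.69316864013672), (21.862699508666992, 24.766855239868164), 53.997108459472656) 0.28239324656761106
hubtop ((517.1038818359375, 133.56204223632812), (31.096881866455078, 35.04954528808594), 36.24302291870117) 0.26440906141745923
crank_hub s [401.9 214.8] 0.97 [0.5339 0.1327 0.249 ]
crank_hub s [511.1 287. ] 0.34 [0.7224 0.2973 0.1876]
crank_hub t [407.7 324.4] 0.97 [ 0.2915 -0.235   0.0406]
crank_hub t [460.  328.3] 0.91 [ 0.2847 -0.368   0.0404]
crank s [398.3 217.7] 0.68 [0.5309 0.1266 0.2402]
crank s [189.9 259.5] 0.57 [ 0.4956 -0.3127  0.1734]
crank t [408.4 320.4] 0.91 [ 0.3014 -0.237   0.0387]
crank t [457.2 328.2] 0.89 [ 0.2849 -0.3607  0.0411]
knob_grip s [381.6 218.1] 0.6 [0.5688 0.0776 0.2749]
knob_grip s [246.1 231.2] 0.47 [ 0.4045 -0.1878  0.1581]
knob_grip t [388.9 341.2] 0.63 [ 0.2508 -0.185   0.0592]
knob_grip t [449.8 307.2] 0.59 [ 0.339  -0.3364  0.0602]
shaft_foot s [397.7 218.5] 0.73 [0.5317 0.1251 0.2389]
shaft_foot t [251.1 226.9] 0.7 [0.468  0.054  0.7444]
seal s [428.2 278.1] 0.57 [0.6946 0.1365 0.2165]
seal t [256.  146.5] 0.59 [0.6951 0.1372 0.2203]Traceback (most recent call last):
  File "<stdin>", line 13, in <module>
ValueError: it knows: case, crank, crank_hub, cup, knob_grip, massager, ring, seal, shaft_foot, shaft_top, vent
```

View pics/s5c.png

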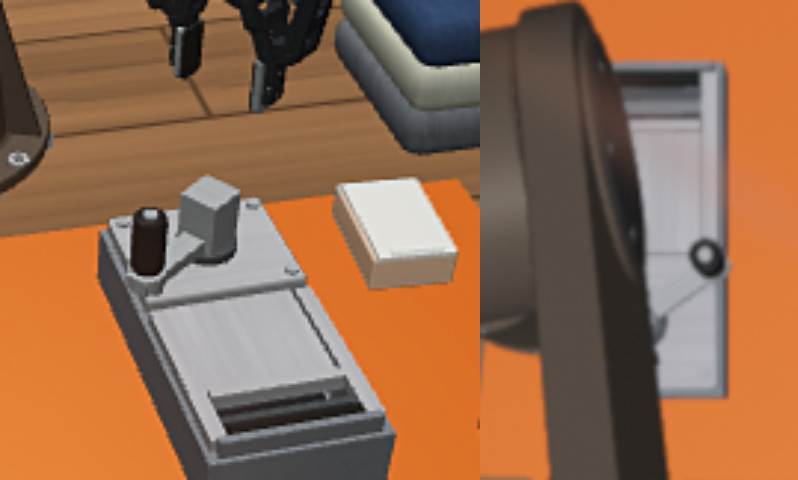

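Crank seated on the collar, hand clear; knob at world about (0.559, 0.078). Now the shutter opening.

```bash
python3 - <<'E'
from h import *
np.set_printoptions(precision=4,suppress=True)
a=get_image('scene')
t=cv2.imread('pics/t0.png')[135:215,222:292]; p=a['pixels'][235:310,385:470]
o=np.hstack([cv2.resize(cv2.cvtColor(p,cv2.COLOR_RGB2BGR),(480,424),interpolation=cv2.INTER_CUBIC),cv2.resize(t,(320,424),interpolation=cv2.INTER_CUBIC)])
cv2.imwrite('pics/sh.png',o)
X=cloud(a); ang=np.radians(1.4); e=np.array([np.cos(ang),np.sin(ang)])
d=X[...,:2]-np.array([.5173,.135]); u=d@e; w=d@np.array([-e[1],e[0]])
for off in (-.02,0,.02):
  m=(abs(w-off)<.003)&(u>.04)&(u<.2)
  i=np.argsort(u[m]); print(off,[(round(x*1000,1),round(z*1000,1)) for x,z in zip(u[m][i],X[...,2][m][i])][::2])
E
```

```text
-0.02 [(np.float64(40.0), np.float64(620.1)), (np.float64(40.0), np.float64(582.9)), (np.float64(40.1), np.float64(614.1)), (np.float64(40.1), np.float64(591.0)), (np.float64(40.1), np.float64(557.0)), (np.float64(40.2), np.float64(558.9)), (np.float64(40.2), np.float64(550.2)), (np.float64(40.2), np.float64(621.8)), (np.float64(40.3), np.float64(591.2)), (np.float64(40.3), np.float64(558.8)), (np.float64(40.3), np.float64(579.6)), (np.float64(40.3), np.float64(546.6)), (np.float64(40.4), np.float64(634.7)), (np.float64(40.4), np.float64(612.4)), (np.float64(40.5), np.float64(536.3)), (np.float64(40.5), np.float64(648.6)), (np.float64(40.5), np.float64(562.3)), (np.float64(40.6), np.float64(565.9)), (np.float64(40.6), np.float64(648.3)), (np.float64(40.6), np.float64(564.2)), (np.float64(40.6), np.float64(591.1)), (np.float64(40.7), np.float64(608.0)), (np.float64(40.7), np.float64(579.4)), (np.float64(40.7), np.float64(545.0)), (np.float64(40.7), np.float64(647.0)), (np.float64(40.8), np.float64(588.1)), (np.float64(40.8), np.float64(604.6)), (np.float64(40.8), np.float64(634.7)), (
[... 28226 characters left out ...]
.5), np.float64(189.5)), (np.float64(195.6), np.float64(186.8)), (np.float64(195.7), np.float64(171.2)), (np.float64(195.7), np.float64(203.4)), (np.float64(195.9), np.float64(162.4)), (np.float64(196.0), np.float64(5.6)), (np.float64(196.0), np.float64(178.4)), (np.float64(196.1), np.float64(193.0)), (np.float64(196.3), np.float64(187.1)), (np.float64(196.4), np.float64(205.9)), (np.float64(196.6), np.float64(168.3)), (np.float64(196.9), np.float64(196.1)), (np.float64(197.1), np.float64(201.2)), (np.float64(197.4), np.float64(190.6)), (np.float64(197.9), np.float64(194.5)), (np.float64(198.2), np.float64(5.2)), (np.float64(199.5), np.float64(158.4)), (np.float64(199.9), np.float64(157.9))]
```

View pics/sh.png

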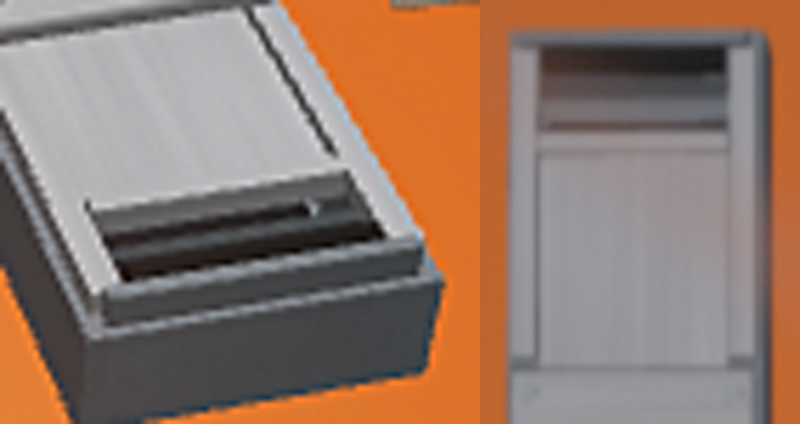

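```bash
python3 - <<'E'
from h import *
to(.559,.078,.272)
E
```

```text
[array([ 66.8, -71.2,  -0.2])] jawdir 36.1
```

Call:
{"api": "jog_arm", "payload": {
  "targets": [
    [[0,-20,0,0],[0,-45,0,0],[0,-66,0,0],[5,-71,0,0],[20,-71,0,0],[40,-71,0,0],[58,-71,0,0],[66,-71,0,0],[67,-71,0,0],[67,-71,0,0]]
  ]
}}

```text
t: 14.3
tcp_pos: [0.5592, 0.0785, 0.2724]
tcp_rot: [0.672, -0.219, 0.672, 0.219]
force: [-0.1, 0.3, -0.3]
width: 0.0558
```

Call:
{"api": "jog_arm", "payload": {
  "targets": [
    [[0,0,0,0],[0,0,0,0],[0,0,0,0],[0,0,0,0],[0,0,0,0],[0,0,0,0],[0,0,0,0]]
  ],
  "hand": 0,
  "newtons": 30
}}

```text
t: 15.0
tcp_pos: [0.5595, 0.0781, 0.2723]
tcp_rot: [0.673, -0.219, 0.672, 0.219]
force: [2.9, -4.4, 5.8]
width: 0.0223
```

```bash
python3 - <<'E'
from h import *
np.set_printoptions(precision=4,suppress=True)
a=get_image('scene')
s=env.state();print(s['t'],s['tcp_pos'],s['width'],s['force'],s['qpos'])
p=a['pixels'][140:250,330:476]
cv2.imwrite('pics/s6c.png',cv2.resize(cv2.cvtColor(p,cv2.COLOR_RGB2BGR),(796,600),interpolation=cv2.INTER_CUBIC))
d=s['tcp_pos'][:2]-[.5173,.1352];print(np.hypot(*d),np.degrees(np.arctan2(d[1],d[0])))
E
```

```text
15.05 [0.5595 0.0781 0.2723] 0.021789858480805856 [ 3.3783 -3.5871  5.8665] [ 0.0853  0.3165  1.7414 -0.0003  1.0826 -0.5437]
0.07099511292264567 -53.506802137991365
```

View pics/s6c.png

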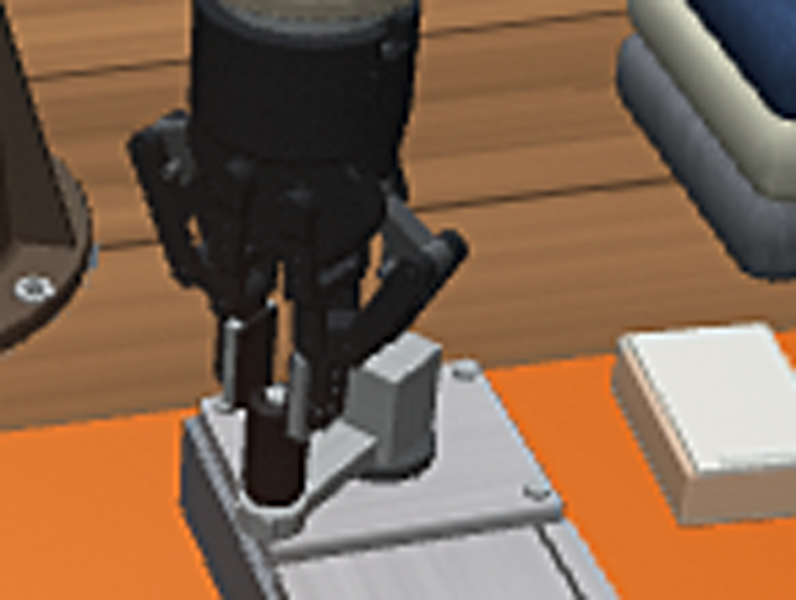

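Fingers hold the black knob at crop (275,440), clear of the hub. First quarter turn clockwise.

Call:
{"api": "jog_arm", "payload": {
  "targets": [
    [[0,0.9,-10.9,0],[0,3.4,-21.6,0],[0,7.6,-31.8,0],[0,13.4,-41.1,0],[0,20.5,-49.5,0],[0,28.9,-56.6,0],[0,38.2,-62.4,0],[0,48.4,-66.6,0],[0,59,-69.1,0],[0,70,-70,0]]
  ]
}}

```text
t: 16.05
tcp_pos: [0.4604, 0.093, 0.2723]
tcp_rot: [0.672, -0.219, 0.673, 0.218]
force: [-3.1, -8.7, 10.7]
width: 0.0217
```

```bash
cat > chk.py <<'E'
from h import *
import sys
np.set_printoptions(precision=4,suppress=True)
a=get_image('scene')
s=env.state();print(s['t'],s['tcp_pos'],s['width'],s['force'])
d=s['tcp_pos'][:2]-[.5175,.135];f=np.degrees(np.arctan2(d[1],d[0]));print('r',np.hypot(*d),'phi',f)
e=d/np.hypot(*d);t=np.array([e[1],-e[0]]);print('radial',s['force'][:2]@e,'tang(cw)',s['force'][:2]@t)
p=a['pixels'][150:310,330:492]
cv2.imwrite('pics/'+sys.argv[1],cv2.resize(cv2.cvtColor(p,cv2.COLOR_RGB2BGR),(600,592),interpolation=cv2.INTER_CUBIC))
E
python3 chk.py w1.png
```

```text
16.1 [0.4595 0.0941 0.2722] 0.022014971526425123 [-3.5708 -5.9484 10.7574]
r 0.07096215358443257 phi -144.8490165535564
radial 6.34430413743341 tang(cw) -2.807831716910626
```

View pics/w1.png

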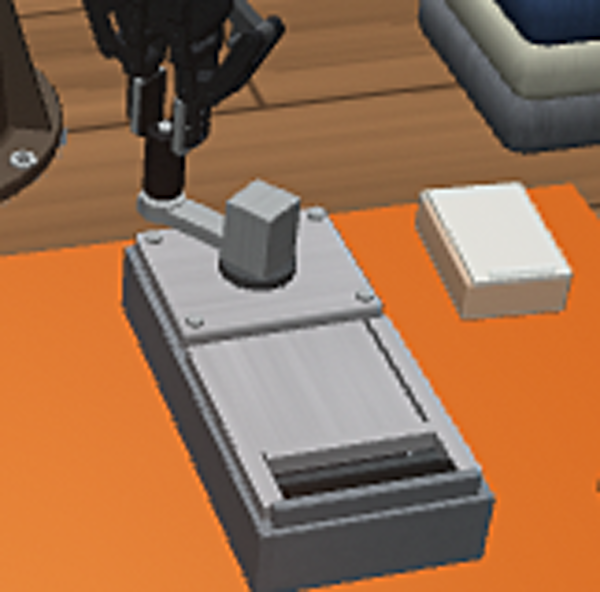

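Call:
{"api": "jog_arm", "payload": {
  "targets": [
    [[0,10.9,0.9,0],[0,21.6,3.4,0],[0,31.8,7.6,0],[0,41.1,13.4,0],[0,49.5,20.5,0],[0,56.6,28.9,0],[0,62.4,38.2,0],[0,66.6,48.4,0],[0,69.1,59,0],[0,70,70,0],[0,69.1,81,0],[0,66.6,91.6,0],[0,62.4,101.8,0],[0,56.6,111.1,0],[0,49.5,119.5,0],[0,41.1,126.6,0],[0,31.8,132.4,0],[0,21.6,136.6,0],[0,10.9,139.1,0],[0,0,140,0]]
  ]
}}

```text
t: 18.1
tcp_pos: [0.574, 0.1766, 0.272]
tcp_rot: [0.672, -0.218, 0.673, 0.219]
force: [-4.5, 4.5, 7.2]
width: 0.0219
```

```bash
python3 chk.py w2.png
```

```text
18.15 [0.5749 0.1754 0.2719] 0.02209289273590824 [-2.2018  1.6119  6.9482]
r 0.07017550841829967 phi 35.154513328326495
radial -0.8720983382580422 tang(cw) -2.5856083040720197
```

View pics/w2.png

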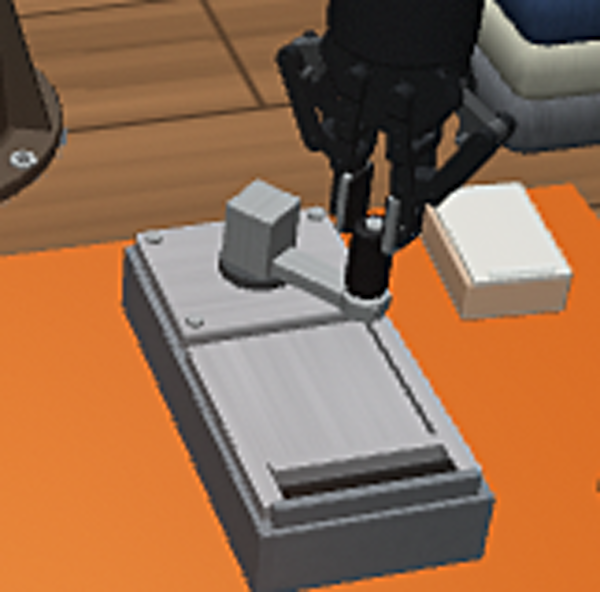

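Call:
{"api": "jog_arm", "payload": {
  "targets": [
    [[0,-10.9,-0.9,0],[0,-21.6,-3.4,0],[0,-31.8,-7.6,0],[0,-41.1,-13.4,0],[0,-49.5,-20.5,0],[0,-56.6,-28.9,0],[0,-62.4,-38.2,0],[0,-66.6,-48.4,0],[0,-69.1,-59,0],[0,-70,-70,0],[0,-70,-70,0],[0,-70,-70,0]]
  ]
}}

```text
t: 19.35
tcp_pos: [0.5596, 0.0778, 0.2725]
tcp_rot: [0.673, -0.219, 0.672, 0.218]
force: [3.7, -5.4, 5.7]
width: 0.0223
```

```bash
python3 chk.py w3.png; python3 - <<'E'
from h import *
np.set_printoptions(precision=4,suppress=True)
a=get_image('scene')
p=a['pixels'][255:310,395:465]
cv2.imwrite('pics/w3z.png',cv2.resize(cv2.cvtColor(p,cv2.COLOR_RGB2BGR),(763,600),interpolation=cv2.INTER_CUBIC))
ang=np.radians(1.4); e=np.array([np.cos(ang),np.sin(ang)]);n=np.array([-e[1],e[0]])
X=cloud(a);d=X[...,:2]-np.array([.5175,.135]);u=d@e*1e3;w=d@n*1e3;z=X[...,2]*1e3
m=(abs(w)<35)&(u>120)&(u<200)&(z>150)&(z<225)
for lo in range(130,200,2):
    k=m&(u>=lo)&(u<lo+2)
    if k.sum(): print(lo,k.sum(),np.percentile(z[k],[10,50,90]).round(1))
# brightness profile along u at z=.217
for zz in (.216,):
  print([ (uu, int(np.mean([a['pixels'][int(round(q[1])),int(round(q[0]))].mean() for ww in range(-25,26,5) for q in [proj(a,np.append(np.array([.5175,.135])+e*uu/1e3+n*ww/1e3,zz))]]))) for uu in range(130,200,2)])
E
```

```text
19.4 [0.5596 0.0779 0.2725] 0.021965252304989594 [ 2.6588 -5.4782  5.7577]
r 0.07098075573920758 phi -53.59506845463384
radial 5.987063196283679 tang(cw) 1.1113489725987042
130 21 [207.9 209.5 211.5]
132 23 [208.7 210.1 211.7]
134 29 [208.2 209.7 211.9]
136 25 [208.4 209.6 210.7]
138 18 [208.  209.4 210.9]
140 29 [208.8 210.1 211.7]
142 25 [208.2 210.2 211.9]
144 24 [208.3 209.9 211.5]
146 25 [208.8 210.5 211.7]
148 29 [208.6 209.7 211. ]
150 21 [208.3 209.5 210.6]
152 17 [209.5 210.9 211.9]
154 6 [211.4 212.  212.5]
158 13 [213.6 214.4 215.3]
160 11 [214.3 215.4 215.8]
162 34 [214.8 215.8 217.6]
164 36 [208.8 215.1 216.8]
166 61 [209.5 213.2 216.4]
168 38 [210.3 213.5 216.5]
170 3 [213.4 213.5 216.3]
172 3 [214.3 214.4 214.5]
174 7 [214.6 214.9 215.9]
176 22 [215.5 216.8 217.2]
178 32 [214.9 216.6 218.1]
180 24 [214.8 216.4 218.2]
182 29 [215.4 216.7 218.7]
184 18 [215.8 216.9 217.8]
186 25 [215.9 217.1 219. ]
188 41 [203.7 216.9 218.5]
190 118 [204.1 210.8 217.9]
192 189 [167.4 201.4 215.9]
194 346 [161.8 180.9 202.7]
196 165 [159.4 183.3 200.2]
198 39 [158.1 159.8 183.5]
[(130, 185), (132, 186), (134, 186), (136, 185), (138, 185), (140, 185), (142, 185), (144, 185), (146, 185), (148, 184), (150, 185), (152, 185), (154, 184), (156, 184), (158, 185), (160, 185), (162, 186), (164, 189), (166, 192), (168, 148), (170, 98), (172, 97), (174, 90), (176, 50), (178, 33), (180, 30), (182, 27), (184, 78), (186, 141), (188, 142), (190, 108), (192, 73), (194, 68), (196, 69), (198, 69)]
```

View pics/w3z.png

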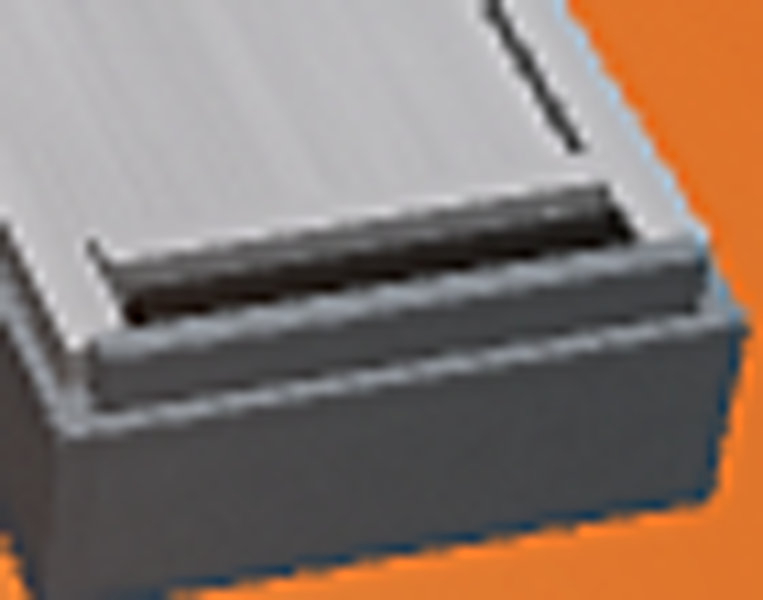

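Gap between shutter lip (about u=168 mm from shaft) and seal face (about 175 mm) is about 7 mm. Another quarter turn (5 mm), then re-measure.

Call:
{"api": "jog_arm", "payload": {
  "targets": [
    [[0,0.9,-10.9,0],[0,3.4,-21.6,0],[0,7.6,-31.8,0],[0,13.4,-41.1,0],[0,20.5,-49.5,0],[0,28.9,-56.6,0],[0,38.2,-62.4,0],[0,48.4,-66.6,0],[0,59,-69.1,0],[0,70,-70,0],[0,70,-70,0],[0,70,-70,0]]
  ]
}}

```text
t: 20.65
tcp_pos: [0.4601, 0.0935, 0.2722]
tcp_rot: [0.672, -0.219, 0.673, 0.219]
force: [-5.3, -5.5, 12.1]
width: 0.022
```

```bash
cat > gap.py <<'E'
from h import *
import sys
a=get_image('scene')
p=a['pixels'][255:310,395:465]
cv2.imwrite('pics/'+sys.argv[1],cv2.resize(cv2.cvtColor(p,cv2.COLOR_RGB2BGR),(763,600),interpolation=cv2.INTER_CUBIC))
ang=np.radians(1.4); e=np.array([np.cos(ang),np.sin(ang)]);n=np.array([-e[1],e[0]])
g=a['pixels'].mean(2).astype(np.float32)
us=np.arange(160,196,1.);A=[]
for uu in us:
    q=np.array([proj(a,np.append(np.array([.5175,.135])+e*uu/1e3+n*ww/1e3,.216)) for ww in range(-30,31,2)],np.float32)
    A.append(cv2.remap(g,q[None,:,0],q[None,:,1],cv2.INTER_LINEAR).mean())
print([(int(u),int(v)) for u,v in zip(us,A)])
E
python3 chk.py w4.png; python3 gap.py w4z.png
```

```text
20.7 [0.4602 0.0934 0.2721] 0.022216074891358732 [-6.1892 -5.1961 11.9701]
r 0.0707960763425315 phi -144.0480174751612
radial 8.060856341028492 tang(cw) -0.5726023562553912
[(160, 181), (161, 181), (162, 181), (163, 181), (164, 181), (165, 182), (166, 182), (167, 183), (168, 184), (169, 186), (170, 189), (171, 189), (172, 177), (173, 150), (174, 113), (175, 78), (176, 52), (177, 37), (178, 30), (179, 28), (180, 27), (181, 26), (182, 32), (183, 51), (184, 83), (185, 115), (186, 133), (187, 139), (188, 136), (189, 124), (190, 105), (191, 85), (192, 73), (193, 68), (194, 67), (195, 67)]
```

View pics/w4z.png

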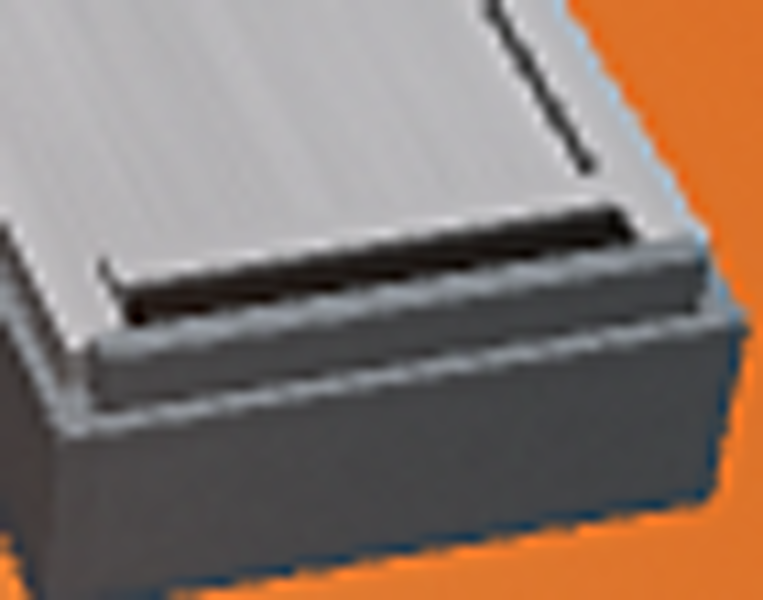

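```bash
python3 - <<'E'
from h import *
b=get_image('top'); save(b,'t7.png')
t0=cv2.imread('pics/t0.png'); t7=cv2.imread('pics/t7.png')
o=np.hstack([cv2.resize(t[135:190,222:292],(395,310),interpolation=cv2.INTER_CUBIC) for t in (t0,t7)]); cv2.imwrite('pics/topz.png',o)
ang=np.radians(1.4); e=np.array([np.cos(ang),np.sin(ang)]);n=np.array([-e[1],e[0]])
for nm,t,W in (('t0',t0,range(-25,26,2)),('t7',t7,range(-25,26,2))):
  g=t.mean(2).astype(np.float32)
  us=np.arange(135,200,1.);A=[]
  for uu in us:
    q=np.array([proj(b,np.append(np.array([.5175,.135])+e*uu/1e3+n*ww/1e3,.217)) for ww in W],np.float32)
    A.append(cv2.remap(g,q[None,:,0],q[None,:,1],cv2.INTER_LINEAR).mean())
  print(nm,[(int(u),int(v)) for u,v in zip(us,A)])
E
```

```text
t0 [(135, 148), (136, 148), (137, 147), (138, 144), (139, 141), (140, 139), (141, 136), (142, 138), (143, 142), (144, 146), (145, 147), (146, 148), (147, 143), (148, 137), (149, 122), (150, 105), (151, 95), (152, 89), (153, 88), (154, 98), (155, 108), (156, 110), (157, 113), (158, 113), (159, 113), (160, 111), (161, 109), (162, 105), (163, 98), (164, 91), (165, 85), (166, 80), (167, 78), (168, 76), (169, 75), (170, 74), (171, 72), (172, 67), (173, 62), (174, 54), (175, 45), (176, 41), (177, 38), (178, 37), (179, 37), (180, 37), (181, 37), (182, 36), (183, 39), (184, 42), (185, 54), (186, 67), (187, 81), (188, 95), (189, 107), (190, 110), (191, 113), (192, 114), (193, 114), (194, 114), (195, 113), (196, 112), (197, 111), (198, 110), (199, 110)]
t7 [(135, 166), (136, 166), (137, 166), (138, 166), (139, 166), (140, 166), (141, 166), (142, 166), (143, 166), (144, 166), (145, 166), (146, 167), (147, 167), (148, 167), (149, 167), (150, 167), (151, 167), (152, 167), (153, 167), (154, 167), (155, 168), (156, 168), (157, 168), (158, 168), (159, 168), (160, 167), (161, 165), (162, 163), (163, 158), (164, 153), (165, 152), (166, 152), (167, 157), (168, 163), (169, 167), (170, 169), (171, 167), (172, 159), (173, 149), (174, 120), (175, 92), (176, 70), (177, 50), (178, 41), (179, 41), (180, 41), (181, 41), (182, 41), (183, 44), (184, 48), (185, 61), (186, 76), (187, 91), (188, 108), (189, 120), (190, 124), (191, 128), (192, 128), (193, 129), (194, 128), (195, 128), (196, 127), (197, 125), (198, 124), (199, 125)]
```

View pics/topz.png

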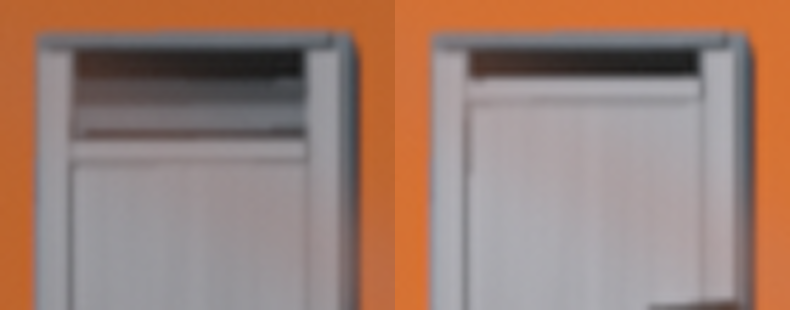

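Top view: shutter edge now at about u=174.5, seal strip begins about 174–176.5, so the shutter is within ~2 mm of the seal. Winding 63° more (3.5 mm).

Call:
{"api": "jog_arm", "payload": {
  "targets": [
    [[0,5.5,0.2,0],[0,10.9,0.9,0],[0,16.3,2,0],[0,21.6,3.4,0],[0,26.8,5.3,0],[0,31.8,7.6,0],[0,36.6,10.3,0],[0,41.1,13.4,0],[0,45.4,16.8,0],[0,49.5,20.5,0],[0,53.2,24.6,0],[0,56.6,28.9,0],[0,59.7,33.5,0],[0,62.4,38.2,0]]
  ]
}}

```text
t: 22.2
tcp_pos: [0.4542, 0.1664, 0.2718]
tcp_rot: [0.671, -0.219, 0.673, 0.219]
force: [-3.7, -5.3, 7.4]
width: 0.0222
```

```bash
cat >> gap.py <<'E'
b=get_image('top'); save(b,'t_'+sys.argv[1])
g=b['pixels'].mean(2).astype(np.float32); us=np.arange(166,194,1.);A=[]
for uu in us:
    q=np.array([proj(b,np.append(np.array([.5175,.135])+e*uu/1e3+n*ww/1e3,.217)) for ww in range(-25,26,2)],np.float32)
    A.append(cv2.remap(g,q[None,:,0],q[None,:,1],cv2.INTER_LINEAR).mean())
print('top',[(int(u),int(v)) for u,v in zip(us,A)])
E
python3 chk.py w5.png; python3 gap.py w5z.png
```

```text
22.25 [0.4546 0.167  0.2718] 0.022133474433451043 [-4.9863 -3.4637  8.0502]
r 0.07053420773093226 phi 153.02696413610542
radial 2.8728078986202137 tang(cw) -5.348579167031437
[(160, 180), (161, 180), (162, 180), (163, 180), (164, 180), (165, 180), (166, 180), (167, 180), (168, 181), (169, 182), (170, 183), (171, 186), (172, 190), (173, 189), (174, 171), (175, 134), (176, 93), (177, 60), (178, 40), (179, 30), (180, 26), (181, 25), (182, 27), (183, 39), (184, 68), (185, 102), (186, 127), (187, 137), (188, 137), (189, 130), (190, 113), (191, 94), (192, 78), (193, 69), (194, 67), (195, 66)]
top [(166, 160), (167, 155), (168, 150), (169, 152), (170, 160), (171, 166), (172, 168), (173, 170), (174, 164), (175, 158), (176, 140), (177, 120), (178, 98), (179, 75), (180, 57), (181, 48), (182, 40), (183, 42), (184, 44), (185, 55), (186, 68), (187, 83), (188, 100), (189, 113), (190, 120), (191, 126), (192, 128), (193, 131)]
```

View pics/w5z.png

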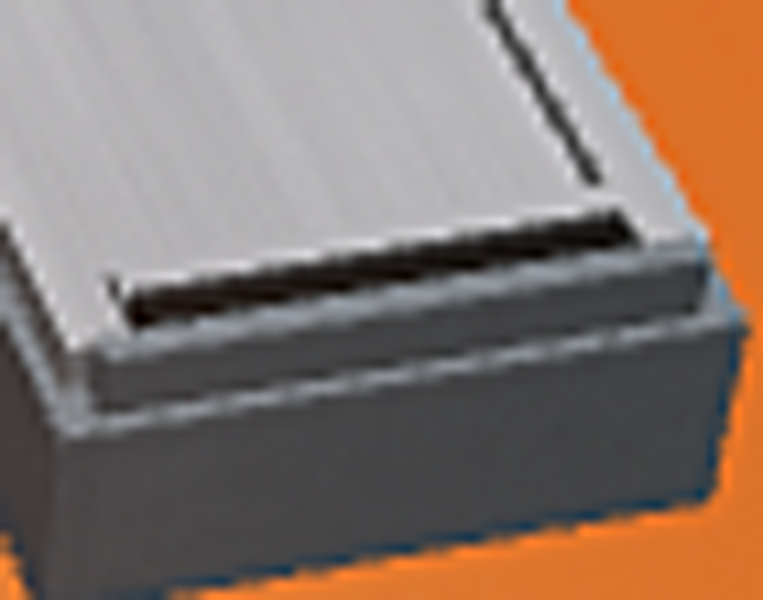

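Contact seems begun (tangential force up from ~2.7 to ~5.3 N, flange shifted ~0.6 mm); the shutter is estimated 1–3.5 mm in. A small 18° (1 mm) further stays safe under every estimate.

Call:
{"api": "jog_arm", "payload": {
  "targets": [
    [[0,1.1,2.5,0],[0,2.3,5,0],[0,3.3,7.6,0],[0,4.2,10.2,0],[0,5,12.9,0],[0,5.7,15.5,0],[0,6.3,18.2,0],[0,6.7,20.9,0]]
  ]
}}

```text
t: 23.15
tcp_pos: [0.467, 0.184, 0.2717]
tcp_rot: [0.671, -0.219, 0.673, 0.219]
force: [-6.1, -4.2, 8.0]
width: 0.0217
```

```bash
python3 chk.py w6.png; python3 gap.py w6z.png
```

```text
23.2 [0.4672 0.1842 0.2717] 0.021559157872306257 [-6.4474 -3.8635  7.7117]
r 0.07033074121894585 phi 135.61066916210086
radial 1.9046807686779794 tang(cw) -7.270982682264586
[(160, 180), (161, 180), (162, 180), (163, 180), (164, 180), (165, 180), (166, 180), (167, 180), (168, 180), (169, 181), (170, 182), (171, 183), (172, 186), (173, 190), (174, 187), (175, 167), (176, 129), (177, 87), (178, 56), (179, 37), (180, 29), (181, 26), (182, 24), (183, 27), (184, 41), (185, 72), (186, 106), (187, 129), (188, 138), (189, 137), (190, 128), (191, 110), (192, 91), (193, 76), (194, 68), (195, 66)]
top [(166, 164), (167, 159), (168, 154), (169, 153), (170, 154), (171, 157), (172, 162), (173, 168), (174, 167), (175, 167), (176, 158), (177, 147), (178, 126), (179, 99), (180, 75), (181, 57), (182, 41), (183, 40), (184, 41), (185, 47), (186, 55), (187, 67), (188, 83), (189, 97), (190, 109), (191, 121), (192, 125), (193, 129)]
```

View pics/w6z.png

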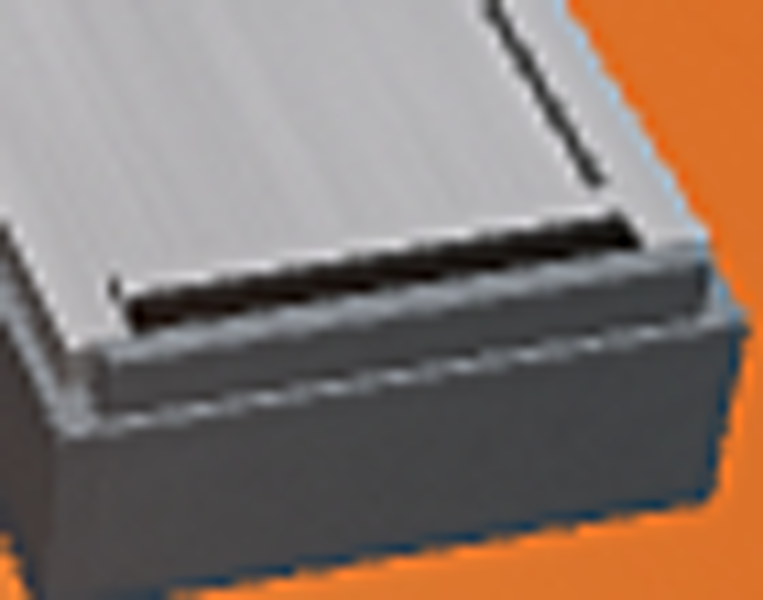

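The flange now moves 1:1 with the shutter; its displacement (about 1.5 mm in both views) gives the penetration. One more millimetre.

Call:
{"api": "jog_arm", "payload": {
  "targets": [
    [[0,0.4,2.7,0],[0,0.7,5.4,0],[0,0.9,8.2,0],[0,0.9,10.9,0],[0,0.9,13.7,0],[0,0.7,16.4,0],[0,0.4,19.1,0],[0,0,21.8,0]]
  ]
}}

```text
t: 24.1
tcp_pos: [0.4843, 0.1968, 0.2716]
tcp_rot: [0.671, -0.219, 0.674, 0.219]
force: [-7.7, -3.4, 7.9]
width: 0.0219
```

```bash
python3 chk.py w7.png; python3 gap.py w7z.png
```

```text
24.15 [0.4848 0.197  0.2717] 0.021772046883826852 [-6.2338 -2.221   7.6755]
r 0.070118513836306 phi 117.83362982426756
radial 0.9465969121907607 tang(cw) -6.549577500098027
[(160, 179), (161, 179), (162, 179), (163, 179), (164, 179), (165, 179), (166, 179), (167, 179), (168, 179), (169, 180), (170, 180), (171, 181), (172, 183), (173, 186), (174, 190), (175, 186), (176, 163), (177, 123), (178, 82), (179, 53), (180, 36), (181, 28), (182, 25), (183, 25), (184, 28), (185, 44), (186, 75), (187, 108), (188, 129), (189, 137), (190, 135), (191, 125), (192, 107), (193, 88), (194, 75), (195, 68)]
top [(166, 169), (167, 165), (168, 161), (169, 156), (170, 151), (171, 149), (172, 157), (173, 165), (174, 167), (175, 170), (176, 164), (177, 157), (178, 139), (179, 113), (180, 89), (181, 68), (182, 48), (183, 43), (184, 39), (185, 42), (186, 45), (187, 55), (188, 71), (189, 86), (190, 103), (191, 119), (192, 123), (193, 127)]
```

View pics/w7.png

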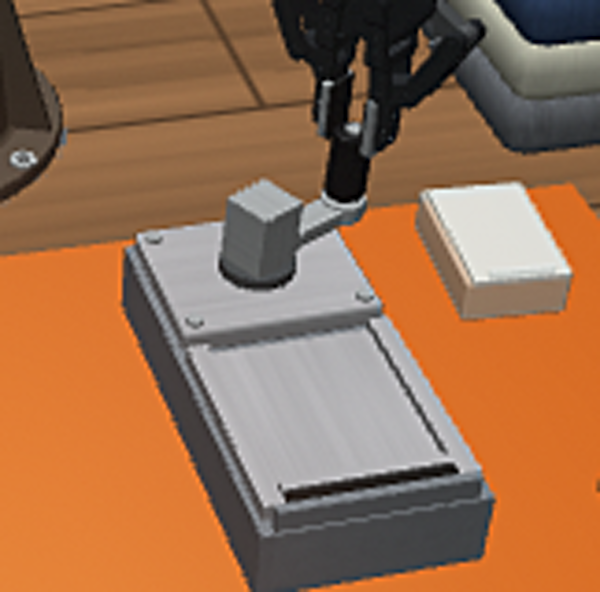

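Flange displaced ~2.4 mm in both views: shutter well shut, crank still down on the collar. Releasing.

Call:
{"api": "jog_arm", "payload": {
  "targets": [
    [[0,0,0,0],[0,0,0,0],[0,0,0,0],[0,0,0,0],[0,0,0,0],[0,0,0,0],[-8,0,0,0],[-25,0,0,0],[-50,0,0,0],[-75,0,0,0],[-90,0,0,0],[-90,0,0,0],[-90,0,0,0]]
  ],
  "hand": 60
}}

```text
t: 25.55
tcp_pos: [0.486, 0.1971, 0.3621]
tcp_rot: [0.673, -0.219, 0.672, 0.219]
force: [-0.0, 0.2, -0.2]
width: 0.0514
```

```bash
python3 chk.py w8.png; python3 gap.py w8z.png; python3 - <<'E'
from h import *
np.set_printoptions(precision=4,suppress=True)
a=get_image('scene');save(a,'s9.png');X=cloud(a)
k=region(X,.49,.55,.10,.17,.259,.275);P=X[k];print('hubtop',cv2.minAreaRect((P[:,:2]*1000).astype(np.float32)),np.median(P[:,2]))
k=region(X,.45,.53,.16,.23,.278,.30);P=X[k];print('knobtop',P.mean(0))
E
```

```text
25.6 [0.4857 0.1971 0.3615] 0.05115704093386286 [-0.9197  0.4157  1.0752]
r 0.06974116486775729 phi 117.12547627523774
radial 0.789251221679721 tang(cw) -0.6289839478343511
[(160, 178), (161, 178), (162, 178), (163, 178), (164, 178), (165, 178), (166, 178), (167, 178), (168, 178), (169, 178), (170, 179), (171, 180), (172, 182), (173, 185), (174, 189), (175, 185), (176, 162), (177, 122), (178, 81), (179, 52), (180, 36), (181, 28), (182, 25), (183, 24), (184, 28), (185, 44), (186, 75), (187, 107), (188, 128), (189, 136), (190, 135), (191, 125), (192, 107), (193, 88), (194, 74), (195, 67)]
top [(166, 166), (167, 163), (168, 158), (169, 154), (170, 148), (171, 147), (172, 155), (173, 162), (174, 165), (175, 167), (176, 162), (177, 154), (178, 137), (179, 112), (180, 88), (181, 67), (182, 47), (183, 43), (184, 39), (185, 41), (186, 45), (187, 54), (188, 70), (189, 85), (190, 101), (191, 117), (192, 121), (193, 125)]
hubtop ((517.8731079101562, 133.03390502929688), (32.937095642089844, 34.695091247558594), 30.856550216674805) 0.2643152470875184
knobtop [0.4853 0.1935 0.2815]
```

View pics/s9.png

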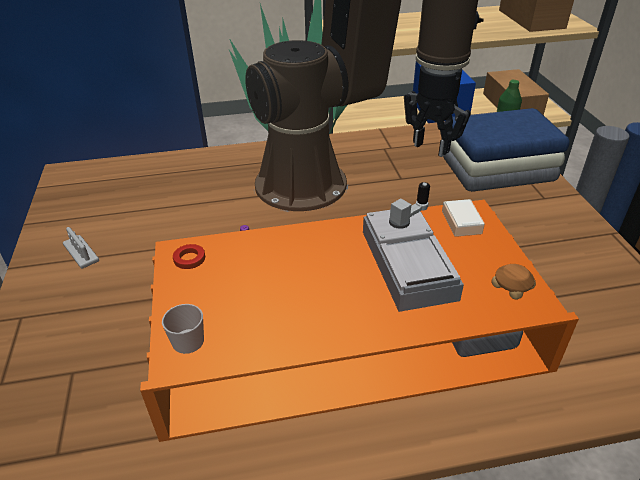

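The picture shows the crank seated at (401,213), its knob at (424,192), the shutter shut at about (430,278), the bystanders where they were and the hand clear. The shutter did not spring back after release, and the hub top is at the same height as when it was first seated. Handing in.

```bash
python3 -c "
from h import *
print(sign_off())"
```

```text
the job is handed in; nothing more can be done
None
```

The crank is seated on the shaft, the shutter is closed about 2.4 mm into the seal, and the job was handed in at about 26 s of the 72 s limit. No verdict was reported.

**What I did:** I picked the steel crank off the crate and turned it 22° to match the shaft angle seen in the top picture. It dropped onto the collar with no resistance on the way down and about 8 N at the bottom. I then held the knob and wound about 1½ turns clockwise, let go and rose clear.

**Last checks:**
- **Shutter:** both cameras show the seal flange pushed back about 2.4 mm, and it stayed there after I let go.
- **Crank:** the hub top is at the same height as when it was first seated, so it is still down on the collar.
- **Bystanders and hand:** nothing else on the crate has visibly moved in the last picture, and the hand is clear.

**What disagreed:** the early picture estimates of the gap to the seal varied by about 2 mm. The knob force rose faster near the seal than the given spring rate would suggest. I relied on the flange displacement, which moved 1:1 with the shutter once they touched.

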